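# Check a jar warmer is empty, then seat the jar

### The arm

A 6-joint arm with a two-finger parallel gripper is mounted at the origin on the work surface. World frame = base frame: x ahead of the robot, y to its left, z up, the work surface at z = 0. Lengths are in m, angles in rad, forces in N, time in s.
With the tool pointing down it reaches from about 0.425 to 0.95 m from the base axis. Payload 3.5 kg.
Tool frame: the origin (TCP) lies midway between the tips of the shut fingers; the grasp point (between the pads) lies 19 mm behind it; z points along the fingers, y is the line along which they close (so a half turn about z gives the same grasp; the last joint's range is limited). The gripper opens to 85 mm and grips with 20 to 120 N. Pads are 22 mm wide; open, the fingers measure 114 mm over their backs; the gripper's body (76 mm by 85 mm) begins 54 mm behind the grasp point. The pads swing forward as they close: fully open they stand 13 mm farther back than shut.
Start: joints at [-1.343, 0.286, 1.577, -0, 1.279, -0.15], TCP at [0.249, -0.627, 0.231] pointing down, gripper open.
Joint ranges: [-2.77, 2.77], [-0.9, 2.22], [0.21, 2.48], [-1.53, 4.67], [0.24, 2.81], [-2.84, 2.84]. Speed limits (rad/s): [2.79, 2.79, 3.14, 3.14, 3.14, 3.14].

### API

Orientations are given as a unit quaternion [x, y, z, w].
In Python, from plant import get_state, read_camera, ctrl gives the robot as it stands.
- The arm moves only by the shell command python3 -m crank 'ROWS' [FORCE]. ROWS is JSON, a list of rows, each a list of 3 entries, a list of its own where there are three numbers: the shift along the tool's x, y, z in mm, then the turn about the tool's z in degrees, then the closure in counts, from 0 (fully open) to 255 (shut). In form: [[[tx, ty, tz], yaw, claw], ...]. A call has 1 to 10 rows; each row is the pose to reach, as a shift and turn from the pose commanded when the call began, along the tool's axes at that moment; what a row does not reach only later rows make up. A row lasts 1/10 s, in which the tool goes at most 50 mm and 8.59 degrees, less where a joint would pass 70% of its speed; a pose out of reach is approached as far as the arm can. A call with a gripper value outside its range is refused whole. The fingers move at their own pace and stop on an object; FORCE is the grip in N (left out, the last holds). Time passes only in rows, so rows that repeat a pose let the fingers close. It gives the time, the measured TCP pose, the force, the opening and the grip force at its end, in the units of the state.
- get_state(): the state, without advancing time (a new reading comes with each control period).
- read_camera(name): name is "scene" or "top" or "wrist"; returns a dict with "frame" (480x640x3 uint8, blue, green, red), "range_z" (480x640 float32, m along the optical axis (not along the pixel's ray), 0 where there is no reading), "vfov" (degrees; the focal length in pixels is half the picture's height over the tangent of half this angle, whatever the lens; pixels are square), "cx", "cy" (the principal point, pixels), "origin" and "orientation" of the camera in the world. Camera axes: x right, y down, z forward; pixel columns grow to the right and rows downward; lengths in m; the calibration is good to about 2 mm. A picture is of the moment at which its call begins.
- ctrl.sign_off(): hands the job in; it is judged then, once.
The state is a dict: "time": time; "qpos": joint angles; "dq": joint speeds; "joint_efforts": joint torques, N m; "eef_pos": TCP position; "tcp_rot": TCP orientation; "contact_force": force on the tool from outside, world axes, zero at the start; "wrist_torque": the same for the moment, N m; "opening": opening from 0.0 (shut) to 1.0 (fully open); "finger_force": force on a finger pad.
Only numpy, scipy, OpenCV 4.12 (cv2) and the standard library are available. Lean on these libraries where they do the work, as an engineer would, in place of code of your own. Each camera call takes 0.05 s, during which the arm holds its last target. There are 200 camera calls.

### The job

One of the two jar warmers still has an old spacer disc lying in its well. Feel with the closed fingertips, from above, down to the bare floor in the middle of the empty warmer's well and rest there a moment; after that take the medium-sized jar and, keeping it upright, lower it fully home onto the floor of that empty well, then let go.

Things in the scene. Friction and masses are not known exactly. Their poses are not given: they have to be found in the camera images.
- jar: the closed medium-sized jar: straight round clear plastic body with a paper label and a white screw cap as wide as the body, 50 mm across all the way up and 100 mm tall, standing upright, about 0.22 kg. Origin: centre of its underside; z up. It stands in a row with a thinner, taller one (32 mm across, 115 mm tall) and a squat one (70 mm across, 60 mm tall), both not used; their order varies
- warmer_a: one of two identical jar warmers, rigid, fixed to the bench: aluminium block 110 x 110 mm, 50 mm high; in the middle of its top a round well 66 mm across, 32 mm deep (flat floor 18 mm above the bench); a white control strip, 22 mm deep, 36 mm high, lies along its -x side. Origin: centre of the block's underside, on the well's axis; z up. Its well is bare, or holds the spacer disc (see warmer_b)
- warmer_b: the other warmer, same in every way as warmer_a, same origin and axes. One of the two, either one, still holds a loose aluminium spacer disc, 60 mm across and 18 mm thick, flat on the well's floor, so that its top lies 14 mm below the rim; the other well is bare down to its floor
There are look-alikes about, which are no part of the job. Leave any blue, orange or red look-alike of the warmer_a alone.

How it is judged:
On the way, in this order (a step that is already met when the one before it is completed fails the run):
1. the closed fingertips touch the bare floor in the middle of the empty well (the leftover disc would stop them 18 mm higher) (((horizontal distance between the grasp point and warmer_a below 0.02 m and z of the grasp point in the frame of warmer_a below 0.048 m and contact force between the fingers and warmer_a above 0.5 N) or (horizontal distance between the grasp point and warmer_b below 0.02 m and z of the grasp point in the frame of warmer_b below 0.048 m and contact force between the fingers and warmer_b above 0.5 N))), for 0.1 s.
2. the jar, still held, is lowered upright to within 7 mm of the floor of the empty well (((horizontal distance between jar and warmer_a below 0.015 m and z of jar in the frame of warmer_a below 0.025 m) or (horizontal distance between jar and warmer_b below 0.015 m and z of jar in the frame of warmer_b below 0.025 m)) and angle between jar's own z axis and vertical below 0.17 rad and contact force between the fingers and jar above 0.5 N), for 0.1 s.
At the end, for the whole second after the job is handed in: The jar stands in the empty warmer's well, within 15 mm of its axis, its underside within 7 mm of the well's floor, upright within 0.17 rad (10 degrees), released and at rest (((horizontal distance between jar and warmer_a below 0.015 m and z of jar in the frame of warmer_a below 0.025 m) or (horizontal distance between jar and warmer_b below 0.015 m and z of jar in the frame of warmer_b below 0.025 m)) and angle between jar's own z axis and vertical below 0.17 rad and linear speed of jar below 0.02 m/s); the robot touches nothing.
It fails at once if the jar is tipped more than 0.6 rad from upright (angle between jar's own z axis and vertical above 0.6 rad).
It also fails if it takes over 61 s, if anything falls off the work surface, if the arm or the gripper's body presses on something with over 40 N, if the wrist force passes 120 N, or if a joint passes its speed limit or range.

## Working session

There is one attempt and no reset: what is moved stays moved. The work goes in short steps, Python scripts to look and compute and a shell command to move; the robot and the scene stay as the last step left them, time stands still between calls to the robot, and variables do not carry over. Pictures are saved under pics/ and viewed, at most 10 in all, crops included, and the job is handed in when it is done.

```bash
mkdir -p pics; ls; cat > h.py <<'E'
import numpy as np, cv2
from scipy.spatial.transform import Rotation as R
from plant import get_state, read_camera, ctrl
def cloud(c):
    h,w=c["range_z"].shape; f=h/2/np.tan(np.radians(c["vfov"])/2)
    v,u=np.mgrid[0:h,0:w]; z=c["range_z"]
    p=np.stack([(u-c["cx"])/f*z,(v-c["cy"])/f*z,z],-1)
    P=p@R.from_quat(c["orientation"]).as_matrix().T+np.array(c["origin"])
    P[z==0]=np.nan
    return P
def totool(p):
    s=get_state(); return R.from_quat(s["tcp_rot"]).inv().apply(np.array(p)-s["eef_pos"])*1000
E
python3 - <<'E'
from h import *
for n in("top","scene"):
    c=read_camera(n); cv2.imwrite(f"pics/{n}.png",c["frame"]); np.savez(f"{n}.npz",P=cloud(c),f=c["frame"]); print(n,c["origin"],c["orientation"],c["vfov"],c["cx"],c["cy"])
s=get_state();print(s); print(R.from_quat(s["tcp_rot"]).as_matrix())
E
```

```text
pics
top [ 0.1598194  -0.19305668  1.52178117] [-0.67348237  0.729906   -0.08456889  0.08066493] 48.04543098145126 323.8145167020587 241.7411743919113
scene [ 1.03881946 -0.94037896  1.04954003] [ 0.890371    0.28142987 -0.11165477 -0.33995577] 45.82020885727035 323.28537663528766 238.56884043584887
{'time': 0.1, 'qpos': array([-1.34297874e+00,  2.87120105e-01,  1.57806645e+00, -2.87508461e-05,
        1.27863428e+00, -1.49956496e-01]), 'dq': array([-7.34054783e-05, -4.29178266e-04, -3.57736995e-03,  4.07385640e-06,
       -1.86268464e-05, -4.68904493e-04]), 'joint_efforts': array([ 6.41889910e-04, -4.07296014e+01, -2.93700671e+01, -1.54176282e-04,
        3.38169237e-03, -1.50229120e-06]), 'eef_pos': array([ 0.24888249, -0.62677596,  0.23003742]), 'tcp_rot': array([ 9.82212429e-01,  1.87769814e-01, -5.71124245e-05, -1.11271163e-03]), 'contact_force': array([-1.04156217, -0.02260824, -0.33608657]), 'wrist_torque': array([ 0.0006483 , -0.04679141, -0.04241681]), 'finger_force': 0.0, 'opening': 1.000056835750513}
[[ 9.29484987e-01  3.68859564e-01 -5.30060381e-04]
 [ 3.68859818e-01 -9.29482517e-01  2.16439042e-03]
 [ 3.05674248e-04 -2.20728637e-03 -9.99997517e-01]]
```

View pics/top.png

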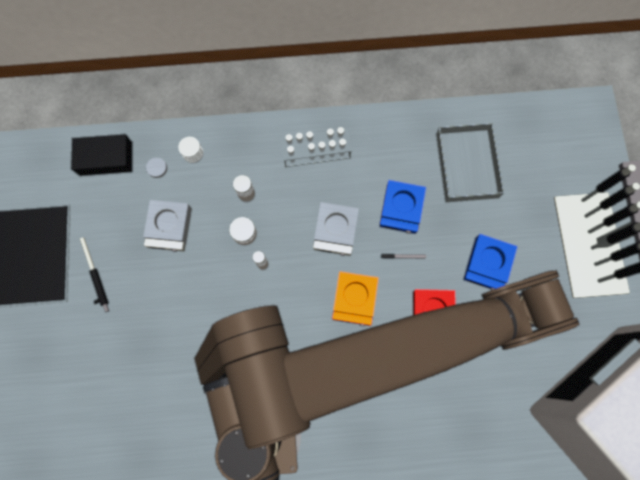

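View pics/scene.png

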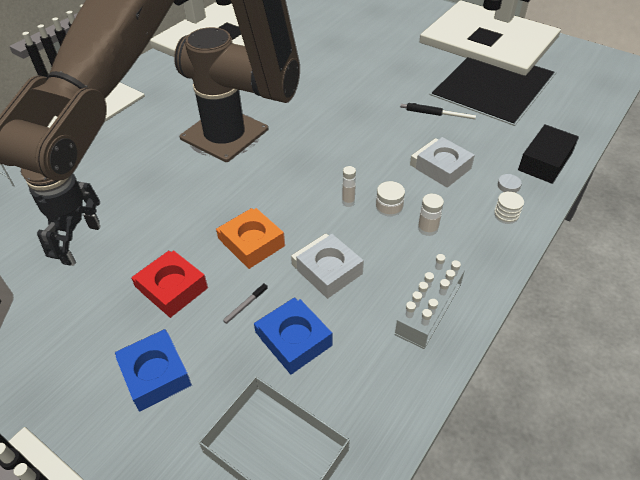

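In the top view, the two aluminium warmers are at (167,222) and (337,228). The row of jars is (243,187), (242,231) squat and (260,259) thin. Next I measure sizes and heights.

```bash
python3 - <<'E'
from h import *
d=np.load("top.npz");P=d["P"]
for n,(u,v) in dict(wL=(167,219),wR=(337,225)).items():
    Q=P[v-35:v+36,u-35:u+36].reshape(-1,3); t=Q[(abs(Q[:,2]-.05)<.006)]
    r=cv2.minAreaRect(t[:,:2].astype(np.float32)*1000)
    print(n,"block",r,np.median(t[:,2]))
    c=np.array(r[0])/1000; dd=np.hypot(*(Q[:,:2]-c).T)
    print(" well z",np.round(np.sort(Q[dd<.022][:,2]),3))
for n,(u,v) in dict(j1=(243,184),j2=(242,229),j3=(260,258)).items():
    Q=P[v-18:v+19,u-18:u+19].reshape(-1,3); zt=np.nanpercentile(Q[:,2],97); t=Q[abs(Q[:,2]-zt)<.006]
    print(n,zt,cv2.minEnclosingCircle(t[:,:2].astype(np.float32)*1000),t[:,:2].mean(0))
f=d["f"]; cv2.imwrite("pics/crop.png",cv2.resize(f[150:285,125:375],None,fx=3.2,fy=3.2,interpolation=cv2.INTER_CUBIC))
E
```

```text
wL block ((602.6588134765625, 230.04779052734375), (113.97381591796875, 130.612548828125), 79.79511260986328) 0.05050830367917036
 well z [0.028 0.029 0.029 0.03  0.03  0.03  0.031 0.032 0.032 0.032 0.032 0.032
 0.032 0.033 0.033 0.033 0.033 0.033 0.033 0.033 0.033 0.033 0.033 0.033
 0.033 0.033 0.033 0.033 0.033 0.033 0.034 0.034 0.034 0.034 0.034 0.034
 0.034 0.034 0.034 0.034 0.034 0.034 0.035 0.035 0.035 0.035 0.035 0.035
 0.035 0.035 0.035 0.035 0.035 0.036 0.036 0.036 0.036 0.036 0.036 0.036
 0.036 0.036 0.036 0.036 0.036 0.036 0.036 0.036 0.036 0.036 0.036 0.036
 0.036 0.037 0.037 0.037 0.037 0.037 0.037 0.037 0.037 0.037 0.037 0.037
 0.037 0.037 0.037 0.037 0.037 0.037 0.037 0.037 0.037 0.037 0.037 0.038
 0.038 0.038 0.038 0.038 0.038 0.038 0.038 0.038 0.038 0.038 0.038 0.038
 0.038 0.038 0.038 0.038 0.038 0.038 0.038 0.038 0.039 0.039 0.039 0.039
 0.039 0.039 0.039 0.039 0.039 0.039 0.039 0.039 0.039 0.039 0.039 0.039
 0.039 0.039 0.039 0.039 0.039 0.04  0.04  0.04  0.04  0.04  0.04  0.04
 0.04  0.04  0.041 0.041 0.041 0.041 0.041 0.041 0.041 0.041 0.041 0.041
 0.041 0.041 0
[... 851 characters left out ...]
  0.02  0.02  0.02  0.02  0.02  0.02  0.02
 0.02  0.02  0.02  0.02  0.021 0.021 0.021 0.021 0.021 0.021 0.021 0.021
 0.021 0.021 0.021 0.021 0.021 0.022 0.022 0.022 0.022 0.022 0.022 0.022
 0.022 0.022 0.022 0.022 0.022 0.022 0.023 0.023 0.023 0.023 0.023 0.023
 0.023 0.024 0.024 0.024 0.024 0.024 0.024 0.025 0.025 0.025 0.025 0.025
 0.025 0.026 0.026 0.027 0.028 0.029]
j1 0.10342001856496534 ((684.3624877929688, -0.3677397072315216), 26.012598037719727) [0.68459753 0.00152774]
j2 0.06519173219940265 ((564.773681640625, 12.21677303314209), 35.223602294921875) [0.56322528 0.01263944]
j3 0.1167616158756458 ((469.4361267089844, -35.607383728027344), 15.967296600341797) [ 0.46848987 -0.03553257]
```

View pics/crop.png

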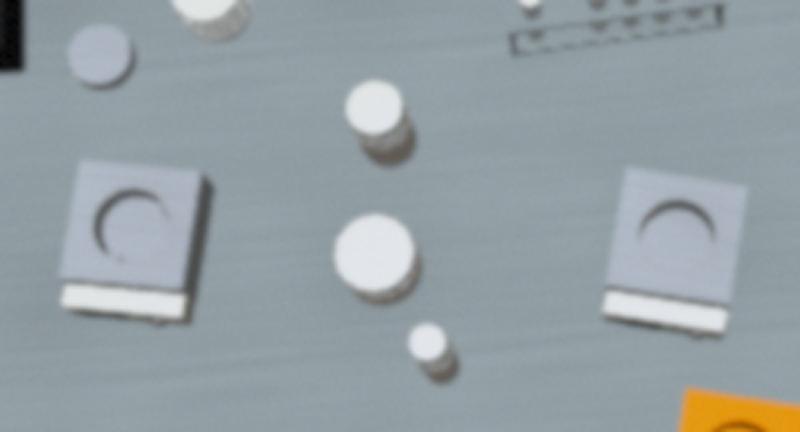

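The jar at (243,187) is the medium one: its top is at 0.10 m and it measures 52 mm across. The others are 70 mm and 32 mm across. The well at wR (337,228) reads about 19 mm, so it is bare. wL reads about 38 mm, so it holds the disc.

```bash
python3 - <<'E'
from h import *
P=np.load("top.npz")["P"]
Q=P[195:262,302:372].reshape(-1,3)
# upper-face only, well seen as hole: low points inside
t=Q[(Q[:,2]<.03)&(np.hypot(Q[:,0]-.564,Q[:,1]+.254)<.04)]; print(t[:,:2].mean(0),len(t),t.min(0),t.max(0))
print(totool([.564,-.254,.2]))
E
```

```text
[ 0.56695612 -0.25447186] 369 [ 0.53680722 -0.28703193  0.0079422 ] [ 0.59660114 -0.22287891  0.02860804]
[ 430.38988857 -230.18833146   30.67714364]
```

```bash
python3 -m crank '[[[430,-230,0],0,0],[[430,-230,0],0,100],[[430,-230,0],0,255],[[430,-230,0],0,255],[[430,-230,0],0,255],[[430,-230,0],0,255],[[430,-230,0],0,255],[[430,-230,0],0,255],[[430,-230,0],0,255],[[430,-230,0],0,255]]' 30; python3 -m crank '[[[0,0,0],0,255],[[0,0,0],0,255],[[0,0,0],0,255],[[0,0,0],0,255],[[0,0,0],0,255],[[0,0,0],0,255]]'
python3 - <<'E'
from h import *
c=read_camera("wrist"); P=cloud(c); cv2.imwrite("pics/w1.png",c["frame"]); np.savez("w1.npz",P=P,f=c["frame"])
s=get_state();print(s["eef_pos"],s["qpos"],s["contact_force"])
E
```

```text
time: 1.1
eef_pos: [0.565, -0.2522, 0.2308]
tcp_rot: [0.982, 0.189, -0.0, -0.0]
contact_force: [0.1, -1.5, 1.2]
opening: 0.002
finger_force: 0.0
time: 1.7
eef_pos: [0.5634, -0.2558, 0.2314]
tcp_rot: [0.982, 0.187, 0.0, 0.0]
contact_force: [1.1, 0.4, 0.3]
opening: 0.002
finger_force: 0.0
[ 0.56346849 -0.25566419  0.23137523] [-5.89747525e-01  1.64184169e-01  1.72107495e+00 -1.68535539e-05
  1.25627626e+00  6.04439868e-01] [ 0.27766571 -0.7282967  -0.91262316]
```

View pics/w1.png

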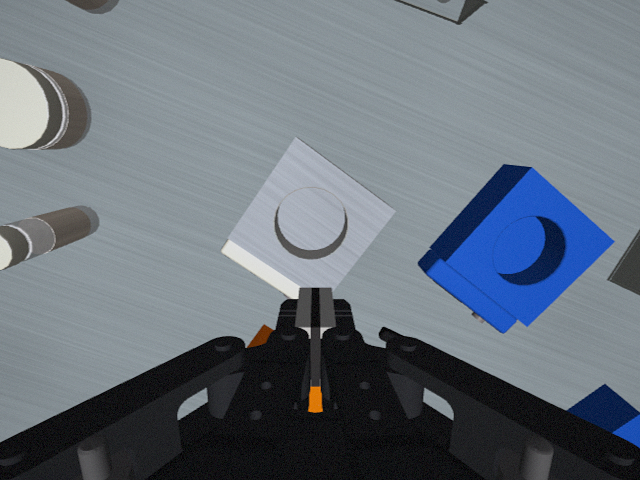

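The wrist view shows the grey warmer with its bare well at (311,222), and the shut fingers at (315,300). I measure the well's rim.

```bash
python3 - <<'E'
from h import *
P=np.load("w1.npz")["P"]
Q=P[130:310,215:400].reshape(-1,3)
t=Q[(abs(Q[:,2]-.05)<.005)&(np.hypot(Q[:,0]-.566,Q[:,1]+.254)<.085)]
print("top",cv2.minAreaRect(t[:,:2].astype(np.float32)*1000),np.median(t[:,2]))
# rim: innermost top points around centre, by angle
c=np.array([.566,-.254])
from scipy.optimize import least_squares
for _ in range(3):
    d=t[:,:2]-c; a=np.digitize(np.arctan2(d[:,1],d[:,0]),np.linspace(-np.pi,np.pi,37)); r=np.hypot(*d.T)
    rim=np.array([t[a==k][np.argmin(r[a==k]),:2] for k in range(1,37) if (a==k).any() and r[a==k].min()<.045])
    s=least_squares(lambda x:np.hypot(*(rim-x[:2]).T)-x[2],[*c,.033],loss="soft_l1",f_scale=.001); c=s.x[:2]
print("rim",s.x,len(rim))
f=Q[np.hypot(*(Q[:,:2]-c).T)<.02]; print("floor",np.nanmedian(f[:,2]))
print(totool([*c,.018]))
E
```

```text
top ((558.4197387695312, -253.77671813964844), (110.2104721069336, 110.32844543457031), 75.8852767944336) 0.049929337638467575
rim [ 0.55885976 -0.25366845  0.0332072 ] 36
floor 0.01912952979681143
[ -3.55587354  -3.56283504 213.37496229]
```

```bash
python3 -m crank '[[[-4,-4,40],0,255],[[-4,-4,80],0,255],[[-4,-4,120],0,255],[[-4,-4,150],0,255],[[-4,-4,175],0,255],[[-4,-4,190],0,255],[[-4,-4,200],0,255],[[-4,-4,203],0,255],[[-4,-4,203],0,255],[[-4,-4,203],0,255]]'; python3 -m crank '[[[0,0,2],0,255],[[0,0,4],0,255],[[0,0,6],0,255],[[0,0,7],0,255],[[0,0,8],0,255],[[0,0,9],0,255]]'
```

```text
time: 2.75
eef_pos: [0.5596, -0.2534, 0.0298]
tcp_rot: [0.982, 0.188, 0.001, 0.001]
contact_force: [-0.1, -0.3, -0.3]
opening: -0.002
finger_force: 0.0
time: 3.35
eef_pos: [0.5586, -0.2527, 0.0192]
tcp_rot: [0.982, 0.188, -0.0, -0.0]
contact_force: [0.3, -0.8, 0.4]
opening: -0.003
finger_force: 0.0
```

```bash
python3 -m crank '[[[0,0,1],0,255],[[0,0,2],0,255],[[0,0,3],0,255],[[0,0,3],0,255],[[0,0,3],0,255],[[0,0,3],0,255]]'
```

```text
time: 3.95
eef_pos: [0.5587, -0.2528, 0.0181]
tcp_rot: [0.982, 0.188, -0.0, -0.0]
contact_force: [-4.3, 2.6, 9.2]
opening: -0.001
finger_force: 4.5
```

```bash
python3 -m crank '[[[0,0,0],0,255],[[0,0,0],0,255],[[0,0,-30],0,255],[[0,0,-80],0,255],[[0,0,-130],0,255],[[0,0,-180],0,255],[[0,0,-225],0,255],[[40,-36,-225],0,100],[[80,-72,-225],0,0],[[120,-108,-225],0,0]]';python3 -m crank '[[[45,-40,0],0,0],[[80,-72,0],0,0],[[90,-80,0],0,0],[[90,-80,0],0,0],[[90,-80,0],0,0],[[90,-80,0],0,0],[[90,-80,0],0,0]]'
python3 - <<'E'
from h import *
c=read_camera("wrist"); P=cloud(c); cv2.imwrite("pics/w2.png",c["frame"]); np.savez("w2.npz",P=P)
Q=P.reshape(-1,3); t=Q[(abs(Q[:,2]-.1)<.005)&(np.hypot(Q[:,0]-.684,Q[:,1])<.05)]
(x,y),r=cv2.minEnclosingCircle(t[:,:2].astype(np.float32)*1000); print(x,y,r,t.mean(0),len(t))
print(totool([x/1000,y/1000,.075-.019])); print(get_state()["eef_pos"],get_state()["opening"])
E
```

```text
time: 4.95
eef_pos: [0.6259, -0.1173, 0.2422]
tcp_rot: [0.982, 0.187, 0.001, 0.0]
contact_force: [0.5, 0.5, 0.2]
opening: 0.507
finger_force: 0.0
time: 5.65
eef_pos: [0.679, -0.0125, 0.2414]
tcp_rot: [0.982, 0.187, -0.0, 0.0]
contact_force: [-0.1, -1.1, 0.3]
opening: 0.999
finger_force: 0.0
681.9087524414062 1.4141675233840942 25.01186752319336 [0.68276459 0.00169906 0.09985104] 2962
[  7.70022614 -11.76010323 185.42544948]
[ 0.67907098 -0.01231911  0.24142798] 1.0026134992081912
```

View pics/w2.png

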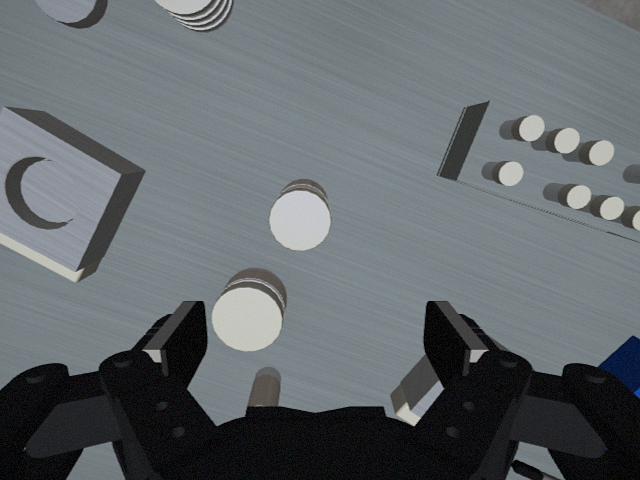

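The medium jar's cap is at (300,220): 50 mm across, at height 0.100. The squat jar at (247,318) is well clear of the fingers' path. Now I grasp it.

```bash
python3 -m crank '[[[8,-12,20],0,0],[[8,-12,60],0,0],[[8,-12,100],0,0],[[8,-12,130],0,0],[[8,-12,155],0,0],[[8,-12,175],0,0],[[8,-12,185],0,0],[[8,-12,185],0,0],[[8,-12,185],0,0],[[8,-12,185],0,0]]' 30;python3 -m crank '[[[0,0,0],0,50],[[0,0,0],0,75],[[0,0,0],0,90],[[0,0,0],0,110],[[0,0,0],0,140],[[0,0,0],0,170],[[0,0,0],0,200],[[0,0,0],0,200],[[0,0,0],0,200],[[0,0,0],0,200]]' 30; python3 - <<'E'
from h import *
c=read_camera("wrist"); P=cloud(c); cv2.imwrite("pics/w3.png",c["frame"])
print(totool([.5587,-.2537,.1]))
E
```

```text
time: 6.7
eef_pos: [0.6837, 0.003, 0.0584]
tcp_rot: [0.982, 0.188, 0.002, 0.001]
contact_force: [-0.1, 0.3, 0.5]
opening: 0.999
finger_force: 0.0
time: 7.7
eef_pos: [0.6828, 0.0032, 0.0569]
tcp_rot: [0.982, 0.188, 0.0, 0.0]
contact_force: [-1.9, 0.2, 4.2]
opening: 0.576
finger_force: 31.3
[-210.07773445  193.02726176  -43.15606254]
```

View pics/w3.png

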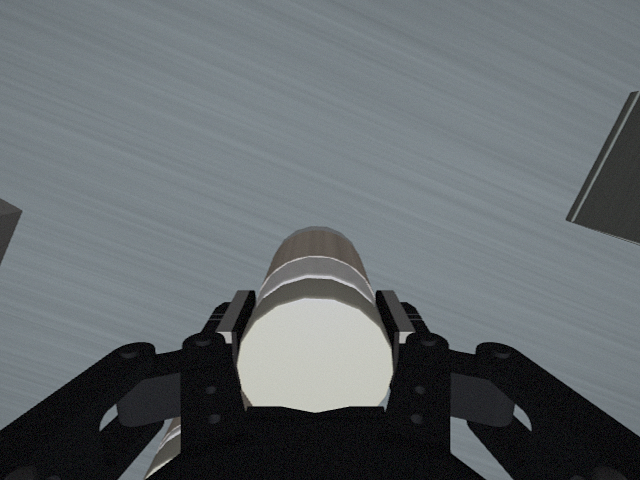

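The jar is between the pads at (315,350), held at 31 N. Now I lift it, carry it over and check.

```bash
python3 -m crank '[[[0,0,-10],0,200],[[0,0,-30],0,200],[[0,0,-60],0,200],[[0,0,-85],0,200],[[0,0,-100],0,200],[[-15,14,-100],0,200],[[-45,41,-100],0,200],[[-75,69,-100],0,200],[[-105,96,-100],0,200],[[-135,124,-100],0,200]]' 35;python3 -m crank '[[[-30,28,0],0,200],[[-55,52,0],0,200],[[-68,63,0],0,200],[[-74,69,0],0,200],[[-74,69,0],0,200],[[-74,69,0],0,200],[[-74,69,0],0,200]]'; python3 - <<'E'
from h import *
c=read_camera("wrist"); P=cloud(c); cv2.imwrite("pics/w4.png",c["frame"])
Q=P.reshape(-1,3); s=get_state(); e=s["eef_pos"]
t=Q[(Q[:,2]>e[2]+.025)&(Q[:,2]<e[2]+.06)&(np.hypot(Q[:,0]-e[0],Q[:,1]-e[1])<.027)]
print(e,s["finger_force"],t.mean(0),cv2.minEnclosingCircle(t[:,:2].astype(np.float32)*1000))
n=np.linalg.svd(t-t.mean(0),full_matrices=False)[2][2]; print("cap normal",n,"z pct",np.percentile(t[:,2],[5,50,95]))
print(totool([.5587,-.2537,.074]))
E
```

```text
time: 8.75
eef_pos: [0.5999, -0.163, 0.1539]
tcp_rot: [0.982, 0.188, -0.002, -0.001]
contact_force: [0.7, -0.8, -2.8]
opening: 0.577
finger_force: 36.6
time: 9.45
eef_pos: [0.5598, -0.2518, 0.1561]
tcp_rot: [0.982, 0.189, -0.0, -0.0]
contact_force: [-0.6, 0.2, -1.1]
opening: 0.579
finger_force: 36.6
[ 0.55988917 -0.25190706  0.15623728] 36.5580278635025 [ 0.56495289 -0.24992774  0.1980939 ] ((560.0593872070312, -251.83973693847656), 26.953758239746094)
cap normal [0.1198688  0.05123187 0.99146698] z pct [0.18889162 0.1991438  0.20020353]
[-1.77802518  1.25187112 82.23667002]
```

View pics/w4.png

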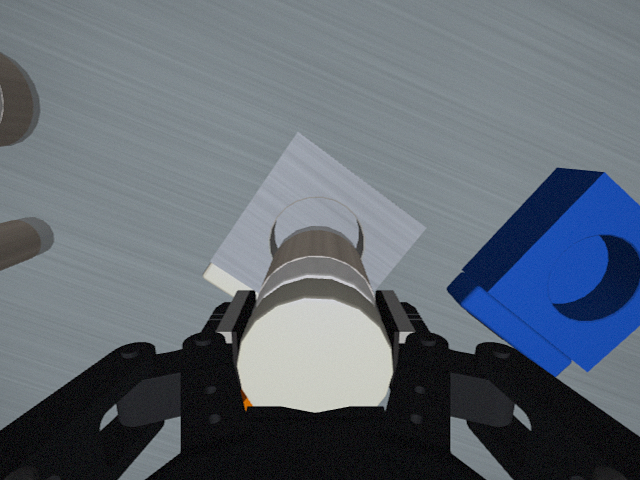

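The jar hangs upright: the cap is level at 0.199 and the pads are even either side at (240–395,350). It is over the well at (317,230), so I lower it.

```bash
python3 -m crank '[[[0,1,10],0,200],[[0,1,25],0,200],[[0,1,40],0,200],[[0,1,50],0,200],[[0,1,58],0,200],[[0,1,64],0,200],[[0,1,69],0,200],[[0,1,73],0,200],[[0,1,75],0,200],[[0,1,75],0,200]]';python3 -m crank '[[[0,0,0],0,200],[[0,0,1],0,200],[[0,0,2],0,200],[[0,0,3],0,200],[[0,0,4],0,200],[[0,0,5],0,200],[[0,0,5],0,200],[[0,0,5],0,200]]'
```

```text
time: 10.5
eef_pos: [0.5597, -0.2541, 0.0813]
tcp_rot: [0.982, 0.188, -0.0, -0.0]
contact_force: [0.4, 0.1, -1.8]
opening: 0.579
finger_force: 36.6
time: 11.3
eef_pos: [0.5597, -0.2541, 0.0763]
tcp_rot: [0.982, 0.188, -0.0, -0.0]
contact_force: [-0.1, 0.1, -2.0]
opening: 0.577
finger_force: 36.6
```

```bash
python3 -m crank '[[[0,0,1],0,200],[[0,0,2],0,200],[[0,0,2],0,200],[[0,0,2],0,200],[[0,0,3],0,200],[[0,0,3],0,200],[[0,0,3],0,200],[[0,0,3],0,200]]'
```

```text
time: 12.1
eef_pos: [0.5601, -0.2542, 0.0748]
tcp_rot: [0.982, 0.188, 0.0, 0.0]
contact_force: [-1.9, 0.8, 6.0]
opening: 0.573
finger_force: 37.0
```

On the floor as predicted: 6 N at z 0.0748. I release and retreat.

```bash
python3 -m crank '[[[0,0,0],0,90],[[0,0,0],0,60],[[0,0,0],0,30],[[0,0,0],0,0],[[0,0,0],0,0],[[0,0,0],0,0],[[0,0,-5],0,0],[[0,0,-20],0,0],[[0,0,-50],0,0],[[0,0,-90],0,0]]';python3 -m crank '[[[0,0,-40],0,0],[[0,0,-80],0,0],[[0,0,-80],0,0],[[0,0,-80],0,0],[[0,0,-80],0,0],[[0,0,-80],0,0]]'; python3 - <<'E'
from h import *
c=read_camera("wrist"); P=cloud(c); cv2.imwrite("pics/w5.png",c["frame"])
Q=P.reshape(-1,3)
t=Q[(abs(Q[:,2]-.118)<.004)&(np.hypot(Q[:,0]-.559,Q[:,1]+.254)<.04)]
print(len(t),np.median(t[:,2]),cv2.minEnclosingCircle(t[:,:2].astype(np.float32)*1000)); n=np.linalg.svd(t-t.mean(0),full_matrices=False)[2][2];print(n)
E
```

```text
time: 13.1
eef_pos: [0.5587, -0.2534, 0.1633]
tcp_rot: [0.982, 0.188, -0.001, -0.001]
contact_force: [0.5, 0.0, 0.3]
opening: 1.001
finger_force: 0.0
time: 13.7
eef_pos: [0.5589, -0.2536, 0.2414]
tcp_rot: [0.982, 0.188, -0.001, -0.001]
contact_force: [-0.3, 0.5, -0.6]
opening: 1.002
finger_force: 0.0
3269 0.11788451241675496 ((559.3045043945312, -255.8319091796875), 24.936792373657227)
[0.00442853 0.00209534 0.999988  ]
```

View pics/w5.png

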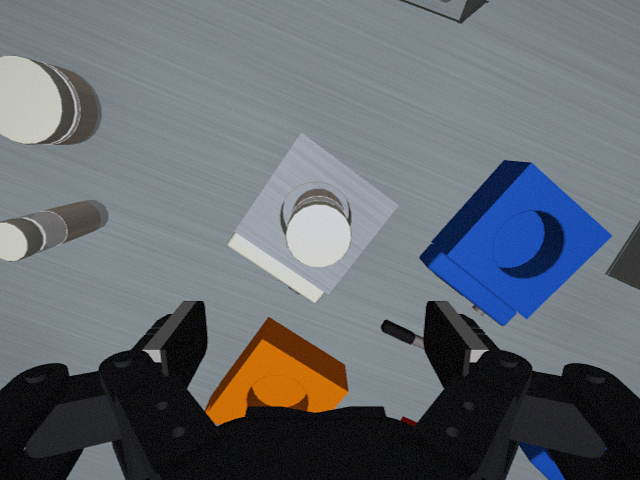

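The jar stands in the well with its cap at (319,235). The cap is level at 0.118 and 2 mm off the axis, and the gripper is clear.

```bash
python3 -c "
from plant import ctrl
print(ctrl.sign_off())"
```

```text
the job is handed in; nothing more can be done
None
```

The job is handed in: the closed fingertips felt the bare floor of the empty well, and the medium jar now stands released in it, upright and about 2 mm off its axis; sign-off returned no verdict.

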